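Unlock the eccentric cam and slide the specimen carriage home over the lens

ROBOT

A 6-joint arm with a two-finger parallel gripper is mounted at the origin on the work surface. World frame = base frame: x ahead of the robot, y to its left, z up, the work surface at z = 0. Lengths are in mm, angles in rad, forces in N, time in s.
With the tool pointing down it reaches from about 350 to 1000 mm from the base axis. Payload 7.1 kg.
Tool frame: the origin (TCP) lies midway between the tips of the shut fingers; the grasp point (between the pads) lies r.grasp_offset behind it (r.grasp_offset is the distance from the TCP to the grasp point, in mm); z points along the fingers, y is the line along which they close (so a half turn about z gives the same grasp; the last joint's range is limited). The gripper opens to 85 mm and grips with 20 to 120 N. Pads are 22 mm wide; open, the fingers measure 114 mm over their backs; the gripper's body (76 mm by 85 mm) begins 54 mm behind the grasp point. The pads swing forward as they close: fully open they stand 13 mm farther back than shut.
Start: joints at [-1.327, 0.423, 1.63, -0, 1.089, -0.019], TCP at [162.385, -603.52, 231.319] pointing down, gripper open.
Joint ranges: [-3, 3], [-0.9, 2.11], [0.09, 2.58], [-1.31, 4.45], [0.11, 2.69], [-2.54, 2.54]. Speed limits (rad/s): [2.39, 2.39, 3.01, 3.14, 3.14, 3.14].

INTERFACE

Orientations are given as a unit quaternion [x, y, z, w].
In Python, from workcell import r gives the robot as it stands.
- The arm moves only by the tool step_arm, never from a script. Its arguments are lists of equal length, an entry for each row: "angular": the turn, a rotation vector about the world's x, y, z in rad, a list of three; "dp": the shift along the world's x, y, z in cm, a list of three; "gripper": the closure, from -1 (fully open) to 1 (shut). In form: {"angular": [[rx, ry, rz], ...], "dp": [[x, y, z], ...], "gripper": [gripper, ...]}. A call has exactly 10 rows; each row shifts and turns the commanded pose from where the row before left it; what a row does not reach is not made up. A row lasts 1/10 s, in which the tool goes at most 50 mm and 8.59 degrees, less where a joint would pass 70% of its speed; a pose out of reach is approached as far as the arm can. A call with a gripper value outside its range is refused whole. The fingers move at their own pace and stop on an object; the grip force is fixed at half the most. Time passes only in rows, so rows that do not move let the fingers close, or fill a call up. It gives the time, the measured TCP pose, the force, the opening and the grip force at its end, in the units of the state.
- r.get_state(): the state, without advancing time (a new reading comes with each control period).
- r.grab_frame(name): name is "side" or "top" or "wrist"; returns a dict with "color" (400x640x3 uint8, red, green, blue), "range_z" (400x640 float32, mm along the optical axis (not along the pixel's ray), 0 where there is no reading), "K" (3x3 intrinsics, pixels), "R" (3x3) and "t" (3): a world point X has camera coordinates R X + t. Camera axes: x right, y down, z forward; pixel columns grow to the right and rows downward; lengths in mm; the calibration is good to about 2 mm. The wrist camera is an equidistant fisheye: a pixel r from the principal point sees the ray r / f radians off the axis. A picture is of the moment at which its call begins.
- r.hand_in(): hands the job in; it is judged then, once.
The state is a dict: "clock": time; "qpos": joint angles; "qvel": joint speeds; "joint_efforts": joint torques, N m; "eef_pos": TCP position; "orientation": TCP orientation; "contact_force": force on the tool from outside, world axes, zero at the start; "moment": the same for the moment, N m; "opening": finger opening in mm; "finger_force": force on a finger pad.
Only numpy, scipy, OpenCV 4.12 (cv2) and the standard library are available. Lean on these libraries where they do the work, as an engineer would, in place of code of your own. Each camera call takes 0.05 s, during which the arm holds its last target. There are 200 camera calls.

TASK

Bring the culture dish over the lens of the inverted viewer: with your fingertips, first swing the lever of the eccentric lock clockwise until the cam is at its low point, with the lever pointing straight out to the right of the viewer, and only then push the carriage forward by its upright push plate until it is fully home. Do not push the carriage before the cam is at its low point. Do not touch the dish, which must stay flat in its seat, and leave the other things where they are.

Things in the scene. Friction and masses are not known exactly. Their poses are not given: they have to be found in the camera images.
- viewer: Inverted viewer: flat white housing fixed to the bench, deck 45 mm above it. Frame: x forward (the way the carriage is pushed, away from the robot; yaw within 0.3 rad), y left, z up. Origin on the bench, below the dish seat's start place; housing spans x -85 to 105, y -205 to 95 mm. Steel rails 10 x 10 mm on the deck at y = +51 (x -60 to 90) and y = -51 (x 12 to 90).
- port (a point): Centre of the round glass lens port (62 mm across, black rim) flush in the deck, 38 mm ahead of the viewer's origin, at deck height; half hidden by the carriage at the start.
- carriage (a joint): Forward travel (viewer +x) of the carriage, m: 0 = fully back (start), 0.038 = fully home at its stop. Stays where left; friction about 2 N. It is an aluminium plate 103 x 90 x 12 mm lying on the deck, at the start from x -58 to +45, y -45 to 45 mm in the viewer frame, with four low black lips around the dish.
- follower (a point): Middle of the front face of the carriage's follower arm, at the cam's side: a bar 15 mm wide (x) and 15 mm high that sticks out from the carriage's right side to viewer y = -135 mm. This face runs against the cam's rim: with the cam away from its low point it stops the carriage well short of home.
- push_plate (a point): Top middle of the rear face (the face towards the robot) of the carriage's upright black push plate: plate 12 mm thick, 70 mm wide, its top 90 mm above the bench (45 mm above the deck). Axes as the viewer's; it moves with the carriage. The dish centre lies 58 mm ahead of it.
- cam (a joint): Angle of the eccentric lock, rad, counter-clockwise positive from above: 0 = low point, lever straight to the viewer's right (-y), disc bulging forward, away from the follower. Starts at 1.3 to 2.1 (lever pointing roughly forward). Range -0.35 (a stop a little past the low point) to 2.4. Stays where left; friction about 0.1 N m. The carriage comes fully home only within about 0.6 rad of 0.
- cam_pivot (a point): Vertical pivot axis of the cam, at deck height, fixed on the viewer at x = 19, y = -120 mm in its frame. The cam is a steel disc 60 mm across, its centre 20 mm off this axis, its top 64 mm above the bench.
- lever_knob (a point): Top of the upright round black knob (18 mm across) near the lever's outer end, 64 mm from the pivot axis, its top 115 mm above the bench. The lever is a dark steel bar 14 mm wide that lies on the cam from 64 to 80 mm above the bench and reaches 72 mm out from the pivot; the knob stands on it from 80 to 115 mm. Lever and knob are pushed sideways.
- dish: Closed clear culture dish, 61 mm across, 15 mm high, loose in the carriage's seat (its underside 57 mm above the bench). Origin: centre of its underside. Not to be touched.
- objective: Bystander: small steel objective lens standing on the viewer's deck near its front left corner, 30 mm across, 45 mm high. Origin: centre of underside.
- slide_box: Bystander: closed plastic box of slides, 87 x 32 x 32 mm, on the deck left of the left rail. Origin: centre of underside.
- reagent: Bystander: amber glass bottle, 64 mm across, 130 mm high, on the bench. Origin: centre of underside.
- beaker: Bystander: glass beaker, 72 mm across, 90 mm high, on the bench. Origin: centre of underside.
- dish_stack: Bystander: stack of three clear dishes, 61 mm across, 46 mm high, on the bench right of the viewer. Origin: centre of underside.

How it is judged (in metres and radians):
On the way, in this order (a step that is already met when the one before it is completed fails the run):
1. the cam is turned to its low point (within 0.5 rad) while the carriage is still back (value of joint cam between -0.5 and 0.5 rad and value of joint carriage below 0.006 m), for 0.2 s.
2. the carriage is pushed fully home (value of joint carriage above 0.035 m), for 0.2 s.
At the end, for the whole second after the job is handed in: The carriage is home (within 3 mm of its stop) and at rest, the cam is within 0.5 rad of its low point, and the dish lies flat in its seat with its centre within 7 mm of the lens port's (value of joint carriage above 0.035 m and velocity of joint carriage below 0.01 m/s and value of joint cam between -0.5 and 0.5 rad and x of dish in the frame of push_plate between 0.054 and 0.062 m and y of dish in the frame of push_plate between -0.004 and 0.004 m and angle between dish's own z axis and vertical below 0.08 rad and horizontal distance between dish and port below 0.007 m and linear speed of dish below 0.02 m/s); the robot touches nothing.
It fails at once if the carriage is pushed forward more than 8 mm while the cam is more than 0.6 rad from its low point (value of joint carriage above 0.008 m and value of joint cam above 0.6 rad).
It fails at once if the dish is touched (contact force between any of the fingers, the arm and dish above 0.5 N).
It fails at once if the dish is lifted, tipped or pushed out of its seat (not (x of dish in the frame of push_plate between 0.054 and 0.062 m and y of dish in the frame of push_plate between -0.004 and 0.004 m and angle between dish's own z axis and vertical below 0.08 rad) or height (world z) of dish above 0.064 m).
It fails at once if a bystander is moved more than 15 mm, lifted or knocked over (distance of any of objective, slide_box, reagent, beaker, dish_stack from where it was at the start of the episode above 0.015 m or angle between any of objective, slide_box, reagent, beaker, dish_stack's own z axis and vertical above 0.3 rad).
It also fails if it takes over 45 s, if anything falls off the work surface, if the arm or the gripper's body presses on something with over 40 N, if the wrist force passes 120 N, or if a joint passes its speed limit or range.

## Working session

There is one attempt and no reset: what is moved stays moved. The work goes in short steps, Python scripts to look and compute and a tool call to move; the robot and the scene stay as the last step left them, time stands still between calls to the robot, and variables do not carry over. Pictures are saved under pics/ and viewed, at most 10 in all, crops included, and the job is handed in when it is done.

Besides the shell and the picture viewer there is one more tool, called after "Request:" as a command line: name --argument value ..., lists and objects as JSON in quotes. step_arm: Moves the arm, as the interface text tells. Its arguments: {"type":"object","properties":{"angular":{"type":"array"},"dp":{"type":"array"},"gripper":{"type":"array"}},"required":["angular","dp","gripper"]}

```bash
mkdir -p pics; ls
python3 - <<'E'
from workcell import r
import cv2,numpy as np
for n in ("top","side"):
    f=r.grab_frame(n); cv2.imwrite(f"pics/{n}0.png",f["color"][...,::-1]); np.savez(f"{n}0.npz",**f)
    print(n,f["K"].tolist(),f["R"].round(4).tolist(),f["t"].round(1).tolist())
s=r.get_state(); print(s, r.grasp_offset)
E
```

```text
pics
top [[380.58364192137867, 0.0, 321.76469485801056], [0.0, 380.58364192137867, 198.87212842893078], [0.0, 0.0, 1.0]] [[0.0043, -0.9998, 0.018], [-0.9964, -0.0058, -0.0844], [0.0845, -0.0175, -0.9963]] [-29.6, 535.3, 1135.7]
side [[377.82493422958413, 0.0, 326.79404339706497], [0.0, 377.82493422958413, 194.91563098172946], [0.0, 0.0, 1.0]] [[-0.9984, -0.0548, 0.0156], [-0.0411, 0.503, -0.8633], [0.0395, -0.8625, -0.5044]] [526.1, 128.8, 1230.2]
{'clock': 0.1, 'qpos': array([-1.32698934e+00,  4.23750959e-01,  1.63064538e+00, -7.39938782e-07,
        1.08859222e+00, -1.90144174e-02]), 'qvel': array([ 0.00053973, -0.00135999, -0.00048489,  0.00167797,  0.00188363,
        0.00125294]), 'joint_efforts': array([-1.16872947e-03, -5.58427227e+01, -2.82444763e+01, -5.65089658e-05,
        3.01538683e-03, -1.04234136e-06]), 'eef_pos': array([ 162.2716026 , -603.03863599,  230.61933095]), 'orientation': array([ 9.91377768e-01,  1.31032949e-01, -7.86079746e-05, -6.93513364e-04]), 'contact_force': array([ 0.18708159,  0.20310316, -0.6998276 ]), 'moment': array([0.00418534, 0.00798035, 0.01046985]), 'finger_force': 0.0, 'opening': 85.36939230103056} 18.700000000000003
```

View pics/top0.png

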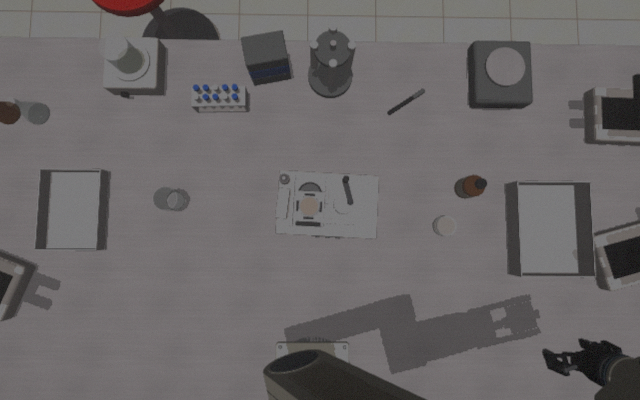

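View pics/side0.png

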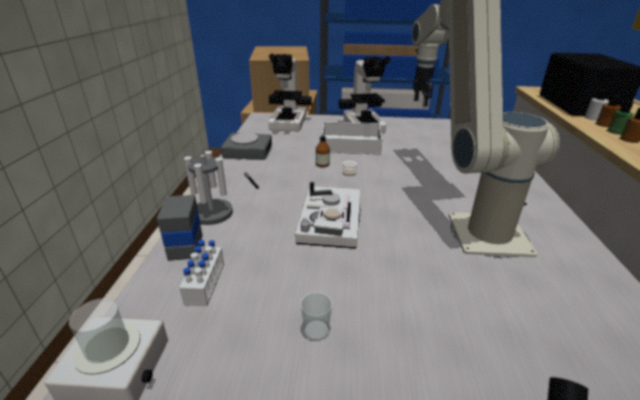

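The top picture shows the white viewer at columns 276-379, rows 171-238. The carriage is around (309,206), the push plate at (308,223), and the lever runs from (350,204) to its knob at (346,179). The side view agrees, with the viewer near (330,215). Next I'll measure the housing and knob.

```bash
cat > h.py <<'E'
import numpy as np,cv2
def ray(f,u,v,z):
    d=np.linalg.solve(f["K"],[u,v,1.]); R,t=f["R"],f["t"]
    o=-R.T@t; w=R.T@d; return o+w*(z-o[2])/w[2]
E
python3 - <<'E'
from h import *
f=dict(np.load("top0.npz")); g=f["color"]
c=g[160:250,265:390].astype(int); print(g[180,365],g[160,365],g[210,365])
m=((c.min(2)>175)*255).astype(np.uint8)
m=cv2.morphologyEx(m,cv2.MORPH_OPEN,np.ones((3,3)))
n,l,s,_=cv2.connectedComponentsWithStats(m); k=1+s[1:,4].argmax()
p=cv2.findNonZero((l==k).astype(np.uint8)); b=cv2.boxPoints(cv2.minAreaRect(p))+[265,160]
P=np.array([ray(f,u,v,45) for u,v in b]); print(b,P.round(1),[np.linalg.norm(P[i]-P[i-1]).round(1) for i in range(4)],P.mean(0))
for i in range(4):
    e=P[i]-P[i-1]; print(i,np.arctan2(e[1],e[0]))
print("knob",ray(f,346,179,115),"leverbase",ray(f,350,203,80))
cv2.imwrite("pics/c.png",cv2.resize(g[160:250,265:390,::-1],None,fx=6,fy=6,interpolation=cv2.INTER_CUBIC))
E
```

```text
[123 124 124] [117 113 115] [127 127 127]Traceback (most recent call last):
  File "<stdin>", line 6, in <module>
ValueError: attempt to get argmax of an empty sequence
```

```bash
cat >> h.py <<'E'
def cloud(f):
    v,u=np.mgrid[:400,:640]; z=f["range_z"]
    d=np.stack([u,v,np.ones_like(u)],-1)@np.linalg.inv(f["K"]).T*z[...,None]
    return (d-f["t"])@f["R"]
E
python3 - <<'E'
from h import *
f=dict(np.load("top0.npz")); g=f["color"]
X=cloud(f); H=X[...,2]
m=np.zeros((400,640),np.uint8); m[160:250,265:390]=((H[160:250,265:390]>28))*255
n,l,s,_=cv2.connectedComponentsWithStats(m); k=1+s[1:,4].argmax()
b=cv2.boxPoints(cv2.minAreaRect(cv2.findNonZero((l==k).astype(np.uint8))))
P=np.array([ray(f,u,v,45) for u,v in b]); print(b,P.round(1),[np.linalg.norm(P[i]-P[i-1]).round(1) for i in range(4)],P.mean(0))
for i in range(4):
    e=P[i]-P[i-1]; print(i,np.arctan2(e[1],e[0]))
print("deck H",np.median(H[l==k]))
print("knob",ray(f,346,179,115),"leverbase",ray(f,350,203,80))
cv2.imwrite("pics/c.png",cv2.convertScaleAbs(cv2.resize(g[160:250,265:390,::-1],None,fx=6,fy=6,interpolation=cv2.INTER_CUBIC),alpha=1.5))
E
```

```text
[[273.76898 233.92758]
 [277.57587 169.21033]
 [379.16553 175.18619]
 [375.35864 239.90344]] [[ 428.7  115.    45. ]
 [ 622.1  106.5   45. ]
 [ 606.1 -199.    45. ]
 [ 412.3 -186.    45. ]] [np.float64(301.4), np.float64(193.5), np.float64(305.9), np.float64(194.2)] [517.29013435 -40.89191459  45.        ]
0 1.5163838388177533
1 -0.04396746325618936
2 -1.6229894214255596
3 3.074792100373025
deck H 47.42413300345688
knob [584.17802008 -93.29782072 115.        ] leverbase [ 519.04948635 -107.67556641   80.        ]
```

View pics/c.png

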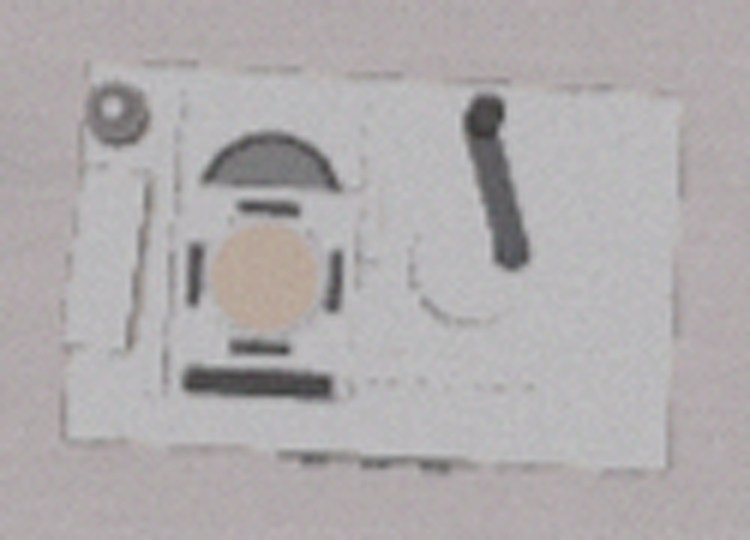

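The crop shows the dish seat at about (265,278) and the push plate at (258,382). The lever runs from its pivot end at (512,255) to the knob at (485,115), and the half-hidden lens port is at (270,165).

- **Viewer:** yaw is about -0.05, with its origin near (510,14).
- **Cam:** the pivot is near (523,-106), and the cam angle is about 1.83.

I'll move in above the left side of the knob with the fingers shut.

Request:
step_arm --angular '[[0, 0, -0.031], [0, 0, -0.031], [0, 0, -0.031], [0, 0, -0.031], [0, 0, -0.031], [0, 0, -0.031], [0, 0, -0.031], [0, 0, -0.031], [0, 0, -0.031], [0, 0, -0.031]]' --dp '[[2.4, 3.2, 0], [2.4, 3.2, 0], [2.4, 3.2, 0], [2.4, 3.2, 0], [2.4, 3.2, 0], [2.4, 3.2, 0], [2.4, 3.2, 0], [2.4, 3.2, 0], [2.4, 3.2, 0], [2.4, 3.2, 0]]' --gripper '[1, 1, 1, 1, 1, 1, 1, 1, 1, 1]'

```text
clock: 1.1
eef_pos: [403.0, -282.0, 231.2]
orientation: [1.0, -0.024, -0.0, -0.0]
contact_force: [0.7, -0.1, -0.6]
opening: -0.1
finger_force: 0.0
```

Request:
step_arm --angular '[[0, 0, 0], [0, 0, 0], [0, 0, 0], [0, 0, 0], [0, 0, 0], [0, 0, 0], [0, 0, 0], [0, 0, 0], [0, 0, 0], [0, 0, 0]]' --dp '[[2.3, 3.2, 0], [2.3, 3.2, 0], [2.3, 3.2, 0], [2.3, 3.2, 0], [2.3, 3.2, 0], [2.3, 3.2, 0], [2.3, 3.2, 0], [0, 0, -1], [0, 0, -1], [0, 0, 0]]' --gripper '[1, 1, 1, 1, 1, 1, 1, 1, 1, 1]'

```text
clock: 2.1
eef_pos: [561.3, -60.0, 209.1]
orientation: [1.0, -0.024, -0.002, -0.0]
contact_force: [-0.6, -0.3, 0.8]
opening: 0.3
finger_force: 0.0
```

Run:
```python
from workcell import r
import cv2,numpy as np
f=r.grab_frame("wrist"); cv2.imwrite("pics/w0.png",cv2.convertScaleAbs(f["color"][...,::-1],alpha=1.4)); np.savez("w0.npz",**f)
s=r.get_state(); print(s["clock"],s["eef_pos"],s["orientation"],s["contact_force"],s["opening"],f["K"])
```

```text
2.15 [561.75685278 -60.31255781 210.00486017] [ 9.99708003e-01 -2.41108149e-02 -1.60373479e-03 -6.70482035e-05] [0.4155294  0.24271076 0.60984878] 0.19746087061189999 [[309.70691629   0.         324.45962933]
 [  0.         309.70691629 201.67896769]
 [  0.           0.           1.        ]]
```

View pics/w0.png

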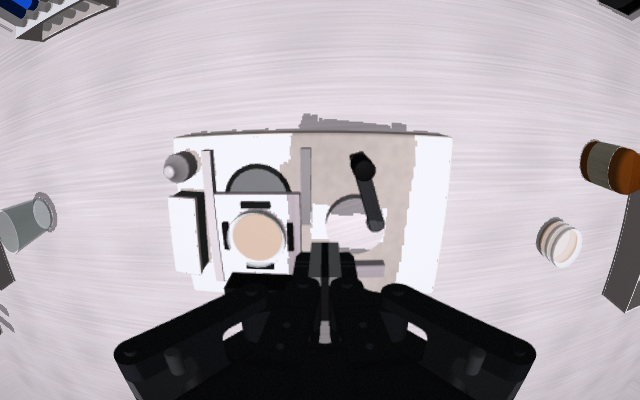

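The wrist view shows the knob around (362,165) and the lever's pivot end at (376,226). The fingertips are at (325,250) and the dish is at (258,236), so the fingers are clear on the left of the knob.

```bash
cat >> h.py <<'E'
def fray(f,u,v,z):
    K=f["K"]; a=np.array([(u-K[0,2])/K[0,0],(v-K[1,2])/K[1,1]]); th=np.hypot(*a)
    d=np.r_[a/th*np.sin(th),np.cos(th)]; R,t=f["R"],f["t"]
    o=-R.T@t; w=R.T@d; return o+w*(z-o[2])/w[2]
E
python3 - <<'E'
from h import *
f=dict(np.load("w0.npz")); print("cam",-f["R"].T@f["t"])
for n,u,v,z in [("knobtop far",358,157,115),("knob base",368,172,80),("pivot end",376,228,80),("BL deck front-left",174,136,45),("front-right",452,139,45),("dish",258,235,72),("lip front",256,204,60),("port top",258,163,45),("port L",227,191,45),("port R",290,191,45)]:
    print(n,fray(f,u,v,z).round(1))
E
```

```text
cam [633.62178199 -63.25443681 351.58910424]
knobtop far [596.4 -87.5 115. ]
knob base [577.  -99.8  80. ]
pivot end [ 522.4 -107.2   80. ]
BL deck front-left [621.3  98.   45. ]
front-right [ 602.3 -195.3   45. ]
dish [517.1   8.5  72. ]
lip front [545.8   9.6  60. ]
port top [584.6   6.6  45. ]
port L [557.1  43.6  45. ]
port R [553.5 -24.   45. ]
```

Request:
step_arm --angular '[[0, 0, 0], [0, 0, 0], [0, 0, 0], [0, 0, 0], [0, 0, 0], [0, 0, 0], [0, 0, 0], [0, 0, 0], [0, 0, 0], [0, 0, 0]]' --dp '[[0, 0, -2], [0, 0, -2], [0, 0, -2], [0, 0, -2], [0, 0, -1], [0, 0, -1], [0, 0, -1], [0, 0, -0.5], [0, 0, -0.5], [0, 0, 0]]' --gripper '[1, 1, 1, 1, 1, 1, 1, 1, 1, 1]'

```text
clock: 3.15
eef_pos: [563.2, -59.5, 90.9]
orientation: [1.0, -0.024, -0.0, -0.0]
contact_force: [0.3, 0.1, 1.1]
opening: 0.0
finger_force: 0.0
```

```bash
python3 -c "
import numpy as np
a=np.linspace(.876,-1.35,21);p=np.c_[np.cos(a),np.sin(a)]*6.4
print(np.diff(p,axis=0).round(2).tolist())"
```

```text
[[0.52, -0.49], [0.46, -0.54], [0.4, -0.59], [0.33, -0.63], [0.26, -0.66], [0.19, -0.69], [0.11, -0.7], [0.03, -0.71], [-0.05, -0.71], [-0.13, -0.7], [-0.21, -0.68], [-0.28, -0.65], [-0.35, -0.62], [-0.42, -0.58], [-0.48, -0.53], [-0.53, -0.47], [-0.58, -0.41], [-0.63, -0.34], [-0.66, -0.27], [-0.68, -0.19]]
```

Request:
step_arm --angular '[[0, 0, 0], [0, 0, 0], [0, 0, 0], [0, 0, 0], [0, 0, 0], [0, 0, 0], [0, 0, 0], [0, 0, 0], [0, 0, 0], [0, 0, 0]]' --dp '[[0.52, -0.5, 0], [0.46, -0.54, 0], [0.4, -0.6, 0], [0.33, -0.63, 0], [0.26, -0.66, 0], [0.19, -0.7, 0], [0.1, -0.7, 0], [0.03, -0.7, 0], [-0.05, -0.7, 0], [-0.13, -0.7, 0]]' --gripper '[1, 1, 1, 1, 1, 1, 1, 1, 1, 1]'

```text
clock: 4.15
eef_pos: [584.0, -124.2, 91.2]
orientation: [1.0, -0.024, -0.0, -0.0]
contact_force: [-2.4, 3.5, -1.3]
opening: 0.0
finger_force: 1.7
```

Run:
```python
from workcell import r
import cv2,numpy as np
f=r.grab_frame("wrist"); cv2.imwrite("pics/w1.png",cv2.convertScaleAbs(f["color"][...,::-1],alpha=1.4)); np.savez("w1.npz",**f)
s=r.get_state(); print(s["clock"],s["eef_pos"],s["contact_force"])
```

```text
4.2 [ 583.95498656 -125.13675388   91.17160574] [-0.07079443 -0.07645395  0.02499555]
```

View pics/w1.png

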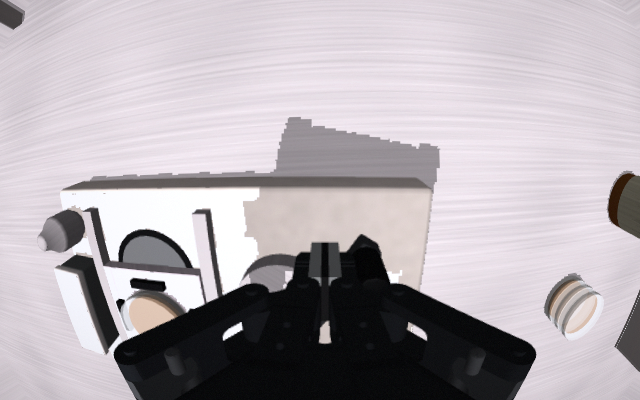

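The wrist view shows the knob at (368,255), just right of the fingertips at (325,258). It is being pushed as planned and the carriage hasn't moved, so I'll continue the arc.

Request:
step_arm --angular '[[0, 0, 0], [0, 0, 0], [0, 0, 0], [0, 0, 0], [0, 0, 0], [0, 0, 0], [0, 0, 0], [0, 0, 0], [0, 0, 0], [0, 0, 0]]' --dp '[[-0.2, -0.68, 0], [-0.28, -0.65, 0], [-0.35, -0.62, 0], [-0.42, -0.58, 0], [-0.48, -0.53, 0], [-0.53, -0.47, 0], [-0.58, -0.4, 0], [-0.63, -0.34, 0], [-0.66, -0.27, 0], [-0.68, -0.2, 0]]' --gripper '[1, 1, 1, 1, 1, 1, 1, 1, 1, 1]'

```text
clock: 5.2
eef_pos: [536.0, -171.6, 91.4]
orientation: [1.0, -0.024, 0.0, 0.0]
contact_force: [1.8, 1.7, 0.0]
opening: 0.0
finger_force: 0.9
```

Request:
step_arm --angular '[[0, 0, 0], [0, 0, 0], [0, 0, 0], [0, 0, 0], [0, 0, 0], [0, 0, 0], [0, 0, 0], [0, 0, 0], [0, 0, 0], [0, 0, 0]]' --dp '[[0, 0, 0], [1, 0, 0], [1, 0, 1], [0, 0, 2], [0, 0, 3], [0, 0, 3], [0, 0, 3], [0, 0, 3], [0, 0, 0], [0, 0, 0]]' --gripper '[1, 1, 1, 1, 1, 1, 1, 1, 1, 1]'

```text
clock: 6.2
eef_pos: [557.5, -171.2, 242.6]
orientation: [1.0, -0.023, 0.001, 0.0]
contact_force: [-0.1, -0.4, 0.9]
opening: 0.2
finger_force: 0.0
```

Run:
```python
from workcell import r
from h import *
f=r.grab_frame("wrist"); cv2.imwrite("pics/w2.png",cv2.convertScaleAbs(f["color"][...,::-1],alpha=1.4)); np.savez("w2.npz",**f)
s=r.get_state(); print(s["clock"],s["eef_pos"],s["contact_force"])
f=r.grab_frame("top"); g=f["color"];cv2.imwrite("pics/t2.png",cv2.convertScaleAbs(cv2.resize(g[160:250,265:390,::-1],None,fx=6,fy=6,interpolation=cv2.INTER_CUBIC),alpha=1.5))
```

```text
6.25 [ 556.69098558 -170.99087601  241.38141567] [ 0.63840175 -0.2219089  -0.87945042]
```

View pics/w2.png

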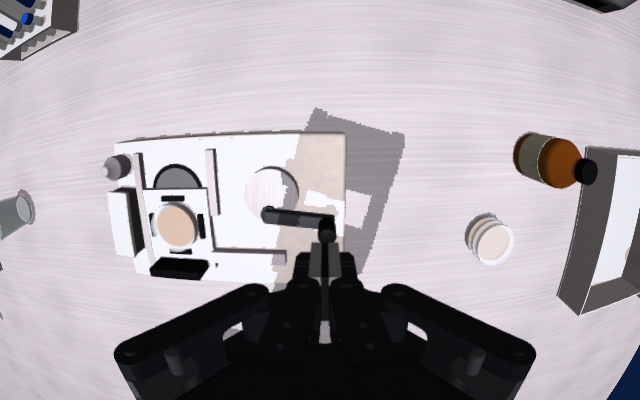

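The lever now points right, from its pivot end at (264,213) to the knob at (327,228). The disc bulges forward at (272,190) and the carriage is still back. I'll check the cam angle.

Run:
```python
from h import *
f=dict(np.load("w2.npz"))
a=fray(f,265,213,80);b=fray(f,334,219,80); e=b-a
print(a,b,"cam",np.arctan2(e[1],e[0])+np.pi/2+.06)
p=[fray(f,u,v,90) for u,v in((157,261),(209,263))]; print("plate top front corners?",p)
print("plate",fray(f,150,275,90),fray(f,205,278,90))
print("dish",fray(f,177,225,72), "deck BL",fray(f,136,275,45))
```

```text
[ 528.70847636 -107.18763906   80.        ] [ 518.76614293 -179.47198091   80.        ] cam -0.07668710503972692
plate top front corners? [array([476.65332394,  33.2682937 ,  90.        ]), array([475.1573627 , -36.82828141,  90.        ])]
plate [456.64815503  50.13377473  90.        ] [455.27279832 -27.40772403  90.        ]
dish [515.48493646   4.03834522  72.        ] deck BL [429.09210355 110.78892116  45.        ]
```

The cam is at about -0.08, so its low point is reached. Next I go behind the push plate.

Request:
step_arm --angular '[[0, 0, 0], [0, 0, 0], [0, 0, 0], [0, 0, 0], [0, 0, 0], [0, 0, 0], [0, 0, 0], [0, 0, 0], [0, 0, 0], [0, 0, 0]]' --dp '[[-2.4, 3.1, 0], [-2.4, 3.1, 0], [-2.4, 3.1, 0], [-2.4, 3.1, 0], [-2.4, 3.1, 0], [-2.4, 3.1, 0], [0, 0, 0], [0, 0, -2], [0, 0, -3], [0, 0, -1]]' --gripper '[1, 1, 1, 1, 1, 1, 1, 1, 1, 1]'

```text
clock: 7.3
eef_pos: [410.9, 14.6, 178.8]
orientation: [1.0, -0.023, -0.002, 0.0]
contact_force: [-0.1, -1.3, 0.3]
opening: 0.2
finger_force: 0.0
```

Run:
```python
from workcell import r
from h import *
f=r.grab_frame("wrist"); cv2.imwrite("pics/w3.png",cv2.convertScaleAbs(f["color"][...,::-1],alpha=1.4)); np.savez("w3.npz",**f)
s=r.get_state(); print(s["clock"],s["eef_pos"],s["contact_force"])
t=dict(np.load("top0.npz")); print("plate from top0",ray(t,308,223.7,90))
```

```text
7.35 [410.57499831  14.54041825 178.38564476] [-1.63107421 -0.53009631 -1.04507051]
plate from top0 [458.48003912  13.23173629  90.        ]
```

View pics/w3.png

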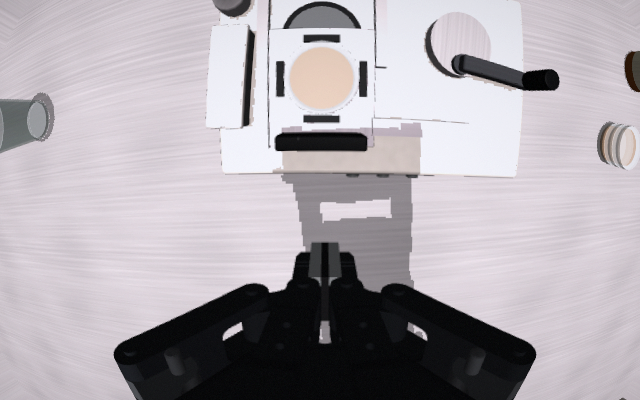

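The fingertips at (325,250) are lined up behind the push plate at (321,142), and the deck behind it is clear. The lever still points right. I'll descend and push.

Request:
step_arm --angular '[[0, 0, 0], [0, 0, 0], [0, 0, 0], [0, 0, 0], [0, 0, 0], [0, 0, 0], [0, 0, 0], [0, 0, 0], [0, 0, 0], [0, 0, 0]]' --dp '[[0, 0, -2], [0, 0, -2], [0, 0, -2], [0, 0, -2], [0, 0, -1.5], [0, 0, -1], [0, 0, 0], [1, 0, 0], [1, 0, 0], [0, 0, 0]]' --gripper '[1, 1, 1, 1, 1, 1, 1, 1, 1, 1]'

```text
clock: 8.35
eef_pos: [435.5, 14.8, 77.3]
orientation: [1.0, -0.024, 0.002, -0.0]
contact_force: [-0.2, 0.4, -0.3]
opening: -0.3
finger_force: 0.0
```

Request:
step_arm --angular '[[0, 0, 0], [0, 0, 0], [0, 0, 0], [0, 0, 0], [0, 0, 0], [0, 0, 0], [0, 0, 0], [0, 0, 0], [0, 0, 0], [0, 0, 0]]' --dp '[[0.4, -0.02, 0], [0.4, -0.02, 0], [0.4, -0.03, 0], [0.4, -0.03, 0], [0.4, -0.03, 0], [0.4, -0.03, 0], [0.4, -0.03, 0], [0.4, -0.03, 0], [0.4, -0.03, 0], [0.4, -0.03, 0]]' --gripper '[1, 1, 1, 1, 1, 1, 1, 1, 1, 1]'

```text
clock: 9.35
eef_pos: [472.5, 12.0, 76.2]
orientation: [1.0, -0.024, -0.0, -0.0]
contact_force: [-2.4, 1.6, -0.0]
opening: -0.4
finger_force: 1.2
```

Pushing against friction of about 2 N. Smaller steps now, until it reaches the stop.

Request:
step_arm --angular '[[0, 0, 0], [0, 0, 0], [0, 0, 0], [0, 0, 0], [0, 0, 0], [0, 0, 0], [0, 0, 0], [0, 0, 0], [0, 0, 0], [0, 0, 0]]' --dp '[[0.15, -0.01, 0], [0.15, -0.01, 0], [0.1, -0.01, 0], [0.1, -0.01, 0], [0.1, -0.01, 0], [0.1, 0, 0], [0, 0, 0], [0, 0, 0], [0, 0, 0], [0, 0, 0]]' --gripper '[1, 1, 1, 1, 1, 1, 1, 1, 1, 1]'

```text
clock: 10.35
eef_pos: [479.6, 11.4, 76.4]
orientation: [1.0, -0.024, 0.0, 0.0]
contact_force: [-0.6, -0.5, -0.3]
opening: -0.1
finger_force: 0.5
```

Request:
step_arm --angular '[[0, 0, 0], [0, 0, 0], [0, 0, 0], [0, 0, 0], [0, 0, 0], [0, 0, 0], [0, 0, 0], [0, 0, 0], [0, 0, 0], [0, 0, 0]]' --dp '[[0.1, 0, 0], [0.1, 0, 0], [0.1, 0, 0], [0.1, 0, 0], [0, 0, 0], [0, 0, 0], [0, 0, 0], [0, 0, 0], [0, 0, 0], [0, 0, 0]]' --gripper '[1, 1, 1, 1, 1, 1, 1, 1, 1, 1]'

```text
clock: 11.35
eef_pos: [481.0, 11.4, 76.0]
orientation: [1.0, -0.024, -0.002, 0.0]
contact_force: [-9.3, -0.4, 6.8]
opening: 0.3
finger_force: 4.3
```

The tool stalled near x = 481 with about 9 N against it, which looks like the stop. I'll back off, rise and check.

Request:
step_arm --angular '[[0, 0, 0], [0, 0, 0], [0, 0, 0], [0, 0, 0], [0, 0, 0], [0, 0, 0], [0, 0, 0], [0, 0, 0], [0, 0, 0], [0, 0, 0]]' --dp '[[-1, 0, 0], [-2, 0, 0], [-2, 0, 0], [-2, 0, 0], [0, 0, 3], [0, 0, 3], [0, 0, 3], [0, 0, 1], [0, 0, 0], [0, 0, 0]]' --gripper '[1, 1, 1, 1, 1, 1, 1, 1, 1, 1]'

```text
clock: 12.35
eef_pos: [413.0, 11.5, 175.7]
orientation: [1.0, -0.024, -0.0, -0.0]
contact_force: [0.1, -0.2, 0.5]
opening: -0.1
finger_force: 0.0
```

Run:
```python
from workcell import r
from h import *
f=r.grab_frame("wrist"); cv2.imwrite("pics/w4.png",cv2.convertScaleAbs(f["color"][...,::-1],alpha=1.4)); np.savez("w4.npz",**f)
s=r.get_state(); print(s["clock"],s["eef_pos"],s["contact_force"])
```

```text
12.4 [412.70346479  11.47464639 175.26592888] [-0.62718678  0.57379063 -0.98929346]
```

View pics/w4.png

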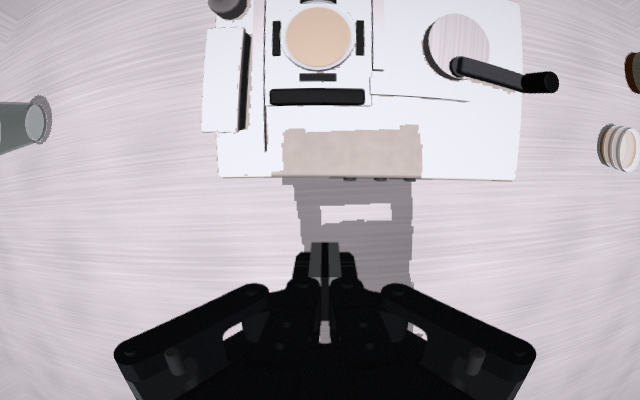

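The carriage is forward: the plate has moved from (321,142) to (317,97), the dish sits in its lips at (319,36), and the lever hasn't moved. I'll work out the travel.

Run:
```python
from h import *
P=[]
for n,(r0,r1,c) in (("w3",(120,165,321)),("w4",(80,120,317))):
    f=dict(np.load(n+".npz")); m=f["color"][r0:r1,c-30:c+31].max(2)<50
    v,u=np.nonzero(m); v=v+r0; u=u+c-30
    P.append([fray(f,c,np.percentile(v,2),90),fray(f,c,np.percentile(v,98),75)])
    d=np.array(P[-1]); print(n,d.round(1), v.min(),v.max())
print((np.array(P[1])-P[0]).round(1))
f=dict(np.load("w4.npz")); print("follower front vs cam; dish",fray(f,319,36,72))
```

```text
w3 [[475.9  14.1  90. ]
 [451.4  15.5  75. ]] 120 150
w4 [[502.3  12.7  90. ]
 [490.9  13.6  75. ]] 80 104
[[26.5 -1.4  0. ]
 [39.5 -1.9 -0. ]]
follower front vs cam; dish [546.15193772   9.47159048  72.        ]
```

```bash
python3 -c "
from workcell import r
print(r.hand_in())"
```

```text
the job is handed in; nothing more can be done
None
```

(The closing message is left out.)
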